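Hang the mallet back on the snap-hook rack

TASK

Put the wooden mallet away: pick it up by its handle and hang it, by the hole in the handle's end, on the empty middle hook of the tool rack, without knocking the hammer and the spanner that hang on either side. The hook was clipped to the rail by hand and is not quite in the middle of its gap, so feel for it gently with the hole rather than ramming it. Then push the mallet along the hook past its sprung catch until the catch has snapped up in front of the handle, and let it hang there on its own.

Things in the scene. Friction and masses are not known exactly. Their poses are not given: they have to be found in the camera images.
- mallet_grip (a point): Grip point in the wooden mallet's handle, 135 mm above the flat underside it stands on. It stands on its head (40 x 64 x 36 mm in x, y, z), handle up: 26 mm wide (y), 16 thick (x); the top 30 mm, centred 15 mm above this point, are 30 wide and 14 thick. About 0.22 kg, mostly the head. z up the handle, x along the hole, y across the handle and along the head.
- mallet_eye (a point): Centre of the round 14 mm hole through the flat end of the mallet's handle along x, 15 mm above mallet_grip and 15 mm below the handle's top; axes as mallet_grip. The mallet is symmetric and may be hung either way round.
- rack: Tool rack fixed on the bench: an aluminium rail 400 mm long (y), 30 x 30 mm, top at 193 mm, on two posts, with five steel hooks towards -x (the robot). Origin on the bench under the rail's middle, x away from the robot. Each hook is a level round rod 8 mm thick, axis 178 mm high, from a stop collar's face (27 mm in front of the origin) 55 mm forward to a blunt tip. Outermost: a scraper and a file.
- gap (a point): Nominal tip of the empty hook: middle of the gap (neighbours' hooks 85 mm to either side), on the rod's axis, 82 mm in front of the rack's origin; axes as the rack's. The real hook has this height, direction and reach but sits up to 18 mm aside (y) of here, unreported. It leaves 3 mm all round in the mallet's hole. Home: hole's centre 42 to 48 mm beyond here in x, hanging 3 mm below the axis.
- catch (a joint): Sprung catch on top of the empty hook (rad): 0 up, 0.42 pressed fully into the rod. A ramp 5 mm wide that starts 13 mm behind the rod's tip and rises to 7 mm above the rod at its square rear end, 35 mm behind the tip. The hole, pushed on from the tip, presses it down (it takes 2 to 12 N); it snaps up once the handle's 14 mm have passed. The collar stops the handle 6 mm further on.
- hammer: Small cross-peen hammer, loose, hanging by its handle's hole on a hook next to the gap (either side), 154 mm long, its steel head at the bottom reaching 28 mm to either side. Origin at the underside of its head, z up.
- spanner: Open-ended steel spanner, loose, hanging by its eye on the hook on the other side of the gap, 154 mm long, its jaws at the bottom reaching 25 mm to either side. Origin at its lower end, z up.
There are look-alikes about, which are no part of the job. What is shaped like the part that bears mallet_grip but green is not meant.

How it is judged:
On the way, in this order (a step that is already met when the one before it is completed fails the run):
1. the mallet is lifted clear of the bench (height (world z) of mallet_eye above 0.17 m), for 0.1 s.
2. the hole is over the hook's rod, in front of the catch's end (x of mallet_eye in the frame of gap between 0.004 and 0.04 m and y of mallet_eye in the frame of gap between -0.024 and 0.024 m and z of mallet_eye in the frame of gap between -0.007 and 0.007 m), for 0.1 s.
At the end, for the whole second after the job is handed in: The mallet hangs upright and still from the empty hook, hole centre 40 to 50 mm beyond the nominal tip, within 24 mm sideways of it, 8 mm below to 1 mm above the rod axis; the catch is up (under 0.08 rad), the rack bears it, and hammer and spanner hang within 12 mm of their places (x of mallet_eye in the frame of gap between 0.04 and 0.05 m and y of mallet_eye in the frame of gap between -0.024 and 0.024 m and z of mallet_eye in the frame of gap between -0.008 and 0.001 m and value of joint catch below 0.08 rad and contact force between mallet and rack above 0.8 N and angle between mallet_eye's own z axis and vertical below 0.15 rad and linear speed of mallet below 0.03 m/s and distance of each of hammer, spanner from where it was at the start of the episode below 0.012 m); the robot touches nothing.
It fails at once if the mallet is rammed against the rack or a hook (over 20 N) (contact force between mallet and rack above 20 N).
It fails at once if the hammer is knocked: pushed with over 5 N by mallet or robot, or moved over 25 mm (contact force between any of mallet, the arm, the fingers and hammer above 5 N or distance of hammer from where it was at the start of the episode above 0.025 m).
It fails at once if the spanner is knocked: pushed with over 5 N by mallet or robot, or moved over 25 mm (contact force between any of mallet, the arm, the fingers and spanner above 5 N or distance of spanner from where it was at the start of the episode above 0.025 m).
It fails at once if the robot pushes on the rack with over 20 N (contact force between any of the arm, the fingers and rack above 20 N).
It also fails if it takes over 67 s, if anything falls off the work surface, if the arm or the gripper's body presses on something with over 40 N, if the wrist force passes 120 N, or if a joint passes its speed limit or range.

ROBOT

A 7-joint arm with a two-finger parallel gripper is mounted at the origin on a cart in front of the work surface, level with it; the furniture and walls round the work are solid. World frame = base frame: x ahead of the robot, y to its left, z up, the work surface at z = 0. Lengths are in m, angles in rad, forces in N, time in s.
With the tool pointing down it reaches from about 0.4 to 0.85 m from the base axis. Payload 4.5 kg.
Tool frame: the origin (TCP) lies at the very end of the fingers, on their centre line; the grasp point (between the pads) lies 19 mm behind it; z points along the fingers, y is the line along which they close (so a half turn about z gives the same grasp; the last joint's range is limited). The gripper opens to 88 mm and grips with 3 to 60 N. Pads are 18 mm wide; open, the fingers measure 123 mm over their backs; the gripper's body (75 mm by 187 mm) begins 45 mm behind the grasp point.
Start: joints at [1.176, 0.689, -0.195, 1.565, 0.157, 0.902, -0.215], TCP at [0.26, -0.568, 0.239] pointing down, gripper open.
Joint ranges: [-3.01, 3.01], [-0.46, 2.08], [-1.47, 1.51], [0.13, 2.56], [-1, 4.14], [0.04, 2.09], [-2.66, 2.66]. Speed limits (rad/s): [2.57, 2.57, 3.14, 3.14, 3.14, 3.14, 3.14].

INTERFACE

Orientations are given as a unit quaternion [x, y, z, w].
In Python, from plant import r gives the robot as it stands. The module is installed in compiled form; this text tells all that it offers.
- The arm moves only by the tool step_arm, never from a script. Its argument "increments" is a list of rows, each a list of 2 entries, a list of its own where there are three numbers: the shift along the world's x, y, z in cm, then the turn, a rotation vector about the world's x, y, z in degrees. A call has exactly 10 rows; each row shifts and turns the commanded pose from where the row before left it; what a row does not reach is not made up. A row lasts 1/10 s, in which the tool goes at most 50 mm and 8.59 degrees, less where a joint would pass 70% of its speed; a pose out of reach is approached as far as the arm can. A call is refused whole if a number of a shift passes 5 or a number of a turn 8.59, either way. A call with a gripper value outside its range is refused whole. "fingers" is the opening, from 0 (shut) to 1 (fully open), set as the call begins (left out, the last holds). The fingers move at their own pace and stop on an object; "grip_force" is the grip in N (left out, the last holds). Time passes only in rows, so rows that do not move let the fingers close, or fill a call up. It gives the time, the measured TCP pose, the force, the opening and the grip force at its end, in the units of the state.
- r.get_state(): the state, without advancing time (a new reading comes with each control period).
- r.snapshot(name): name is "scene" or "side" or "wrist"; returns (picture, depth): 384x512x3 uint8, red, green, blue; 384x512 float32, m along the optical axis (not along the pixel's ray), 0 where there is no reading.
- r.calibration(name): a dict with "fov_y" (degrees; the focal length in pixels is half the picture's height over the tangent of half this angle, whatever the lens; pixels are square), "cx", "cy" (the principal point, pixels), "R" (3x3) and "t" (3): a world point X has camera coordinates R X + t. Camera axes: x right, y down, z forward; pixel columns grow to the right and rows downward; lengths in m; the calibration is good to about 2 mm. A picture is of the moment at which its call begins: read the wrist's pose just before it. calibration takes no time and is no camera call; for the wrist camera it gives the pose at the moment of the call.
- r.finish_job(): hands the job in; it is judged then, once.
The state is a dict: "clock": time; "q": joint angles; "qd": joint speeds; "joint_torque": joint torques, N m; "tool_pos": TCP position; "eef_rot": TCP orientation; "contact_force": force on the tool from outside, world axes, zero at the start; "moment": the same for the moment, N m; "opening": opening from 0.0 (shut) to 1.0 (fully open); "finger_force": force on a finger pad.
Only numpy, scipy, OpenCV 4.12 (cv2) and the standard library are available. Lean on these libraries where they do the work, as an engineer would, in place of code of your own. Each camera call takes 0.05 s, during which the arm holds its last target. There are 200 camera calls.

## Working session

There is one attempt and no reset: what is moved stays moved. The work goes in short steps, Python scripts to look and compute and a tool call to move; the robot and the scene stay as the last step left them, time stands still between calls to the robot, and variables do not carry over. Pictures are saved under pics/ and viewed, at most 10 in all, crops included, and the job is handed in when it is done.

Besides the shell and the picture viewer there is one more tool, called after "Call:" in YAML: its name, and indented under it one key for each argument. step_arm: Moves the arm, as the interface text tells. Its arguments: {"type":"object","properties":{"increments":{"type":"array","items":{"type":"array"}},"fingers":{"type":"number"},"grip_force":{"type":"number"}},"required":["increments"]}

```bash
mkdir -p pics
cat > h.py <<'E'
import numpy as np, cv2
from plant import r
def snap(n,f):
    c=r.calibration(n); p,d=r.snapshot(n); cv2.imwrite(f'pics/{f}.png',p[:,:,::-1]); np.savez(f'{f}.npz',p=p,d=d,**c); return p,d,c
def cam(c):
    f=192/np.tan(np.radians(float(c['fov_y']))/2); return f,float(c['cx']),float(c['cy']),np.array(c['R']),np.array(c['t'])
def pts(d,c):
    f,cx,cy,R,t=cam(c); v,u=np.mgrid[:384,:512]
    X=np.stack([(u-cx)/f*d,(v-cy)/f*d,d],-1); return (X-t)@R
def proj(X,c):
    f,cx,cy,R,t=cam(c); q=R@np.array(X)+t; return f*q[0]/q[2]+cx,f*q[1]/q[2]+cy
E
python3 - <<'E'
from h import *
a=snap('scene','s0');b=snap('side','d0')
print(a[2],b[2],r.get_state())
E
```

```text
{'fov_y': 57.7688463750394, 'cx': 260.06199877221314, 'cy': 194.23636419060605, 'R': array([[-0.65253085, -0.75769577, -0.01003017],
       [-0.45403949,  0.40154958, -0.79536537],
       [ 0.60667259, -0.51444635, -0.60604729]]), 't': array([0.27938335, 0.38771357, 0.74243806])} {'fov_y': 42.01439891200919, 'cx': 248.9814800214275, 'cy': 198.51973991192904, 'R': array([[-0.98883071, -0.14902768,  0.00213954],
       [-0.09487808,  0.61833589, -0.78016593],
       [ 0.11494336, -0.77165502, -0.62556898]]), 't': array([0.4960026 , 0.21536298, 1.30923093])} {'clock': 0.1, 'q': array([ 1.17582077,  0.68987929, -0.19449344,  1.5662118 ,  0.15729416,
        0.90250879, -0.21512493]), 'qd': array([ 0.00022808,  0.00124303, -0.00156266, -0.00083297,  0.00123808,
       -0.00020673, -0.00053313]), 'joint_torque': array([-3.64351268e-03, -5.28500068e+01, -1.27148632e+00, -1.53835505e+01,
       -5.25292021e-02,  2.02608979e-03,  2.37242750e-05]), 'tool_pos': array([ 0.25956579, -0.56794093,  0.23801008]), 'eef_rot': array([ 9.77103983e-01,  2.12760782e-01, -2.36596028e-04, -7.74258267e-04]), 'contact_force': array([-0.89728771, -0.03345149,  0.40043019]), 'moment': array([ 0.00426212, -0.0417413 , -0.00559115]), 'finger_force': 0.0, 'opening': 1.001669118120438}
```

View pics/s0.png

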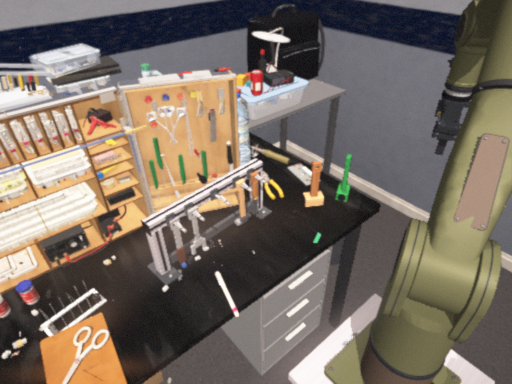

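View pics/d0.png

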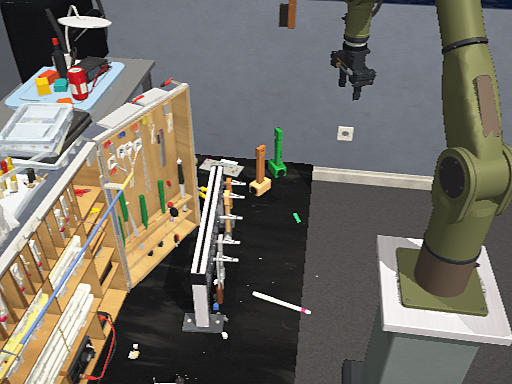

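The scene view shows the wooden mallet at about (315,185). The look-alikes are the green mallet at (343,180) and the hung tools with wooden handles at about (240,195); the pegboard tools are behind. In the side view the wooden mallet is at (261,170) and the green one at (278,150). The rack runs from (150,225) to (260,165) in the scene view. I choose the wooden mallet.

Run:
```python
from h import *
for n,box,rb in (('s0',(300,330,155,212),(145,275,155,290)),('d0',(245,275,140,200),(185,245,160,335))):
    z=dict(np.load(n+'.npz')); P=pts(z['d'],z); p=z['p']; hsv=cv2.cvtColor(p,cv2.COLOR_RGB2HSV)
    u0,u1,v0,v1=box
    m=np.zeros((384,512),bool); m[v0:v1,u0:u1]=1
    m&=(hsv[...,0]<22)&(hsv[...,1]>70)&(hsv[...,2]>60)
    Q=P[m]; print(n,'mallet',len(Q))
    for lo,hi in((.0,.03),(.03,.04),(.05,.08),(.08,.11),(.11,.14),(.14,.17)):
        s=Q[(Q[:,2]>lo)&(Q[:,2]<hi)]
        if len(s): print(lo,len(s),s.mean(0).round(4),s.min(0).round(3),s.max(0).round(3))
    m[:]=0;u0,u1,v0,v1=rb;m[v0:v1,u0:u1]=1
    T=P[m&(P[...,2]>.188)&(P[...,2]<.198)]
    T=T[(T[:,0]<1.2)]
    xy=T[:,:2].astype(np.float32); rr=cv2.minAreaRect(xy); print('rail',len(T),rr, np.median(T[:,2]))
    H=P[m&(P[...,2]>.172)&(P[...,2]<.186)]
    vx=cv2.fitLine(xy,cv2.DIST_HUBER,0,.01,.01).ravel(); print('line',vx)
    # crop enlarge
    cv2.imwrite(f'pics/{n}c.png',cv2.resize(p[v0:v1,u0:u1,::-1],None,fx=4 if n=='s0' else 3.4,fy=4 if n=='s0' else 3.4,interpolation=cv2.INTER_CUBIC))
```

```text
s0 mallet 578
0.0 151 [ 0.5056 -0.3086  0.0149] [ 0.477 -0.455  0.   ] [ 0.621 -0.276  0.03 ]
0.03 58 [ 0.5083 -0.3117  0.0343] [ 0.478 -0.347  0.03 ] [ 0.539 -0.28   0.04 ]
0.05 57 [ 0.5066 -0.3095  0.0654] [ 0.498 -0.323  0.05 ] [ 0.519 -0.3    0.079]
0.08 60 [ 0.5072 -0.3096  0.0942] [ 0.499 -0.324  0.08 ] [ 0.522 -0.3    0.109]
0.11 71 [ 0.5071 -0.3099  0.1254] [ 0.499 -0.325  0.111] [ 0.522 -0.3    0.139]
0.14 82 [ 0.5097 -0.3119  0.1547] [ 0.497 -0.326  0.14 ] [ 0.524 -0.298  0.165]
rail 1389 ((0.6217958927154541, 0.024122893810272217), (0.35181546211242676, 0.3067798316478729), 64.19441986083984) 0.19250750738108321
line [ 0.1407293  -0.9900481   0.5939162   0.04112621]
d0 mallet 512
0.0 131 [ 0.5076 -0.3135  0.0138] [ 0.482 -0.484  0.   ] [ 0.547 -0.275  0.03 ]
0.03 52 [ 0.5164 -0.3035  0.0353] [ 0.486 -0.339  0.03 ] [ 0.546 -0.274  0.039]
0.05 60 [ 0.5147 -0.306   0.0643] [ 0.504 -0.32   0.05 ] [ 0.526 -0.297  0.08 ]
0.08 67 [ 0.5149 -0.3057  0.0948] [ 0.505 -0.32   0.08 ] [ 0.526 -0.296  0.109]
0.11 63 [ 0.5144 -0.3066  0.1251] [ 0.503 -0.321  0.11 ] [ 0.526 -0.297  0.14 ]
0.14 87 [ 0.5151 -0.3091  0.1555] [ 0.504 -0.33   0.14 ] [ 0.527 -0.292  0.169]
rail 1683 ((0.5791970491409302, 0.038474082946777344), (0.14069107174873352, 0.40572986006736755), 15.513805389404297) 0.19366611510761686
line [ 0.10137004 -0.9948488   0.5917517   0.08419635]
```

Run:
```python
from h import *
rng=np.random.default_rng(0)
for n in('s0','d0'):
    z=dict(np.load(n+'.npz')); P=pts(z['d'],z); p=z['p']; hsv=cv2.cvtColor(p,cv2.COLOR_RGB2HSV)
    T=P[(abs(P[...,2]-.193)<.004)&(P[...,0]>.4)&(P[...,0]<.8)&(abs(P[...,1])<.4)][:,:2]
    best=0
    for _ in range(2000):
        a,b=T[rng.integers(len(T),size=2)]; e=b-a; L=np.hypot(*e)
        if L<.1: continue
        nrm=np.array([-e[1],e[0]])/L; k=abs((T-a)@nrm)<.015
        if k.sum()>best: best=k.sum();K=k
    rr=cv2.minAreaRect(T[K].astype(np.float32)); print(n,len(T),best,rr,cv2.boxPoints(rr).round(3).tolist(),cv2.fitLine(T[K].astype(np.float32),cv2.DIST_L2,0,.01,.01).ravel())
    # mallet head top yaw
    m=np.zeros((384,512),bool)
    m=(hsv[...,0]<22)&(hsv[...,1]>70)&(np.hypot(P[...,0]-.512,P[...,1]+.309)<.06)
    for lo,hi in((.031,.040),(.06,.17)):
        Q=P[m&(P[...,2]>lo)&(P[...,2]<hi)][:,:2].astype(np.float32); rr=cv2.minAreaRect(Q); print(rr)
    u,v=proj([.6,0.05,.1],z);print(u,v)
z=dict(np.load('s0.npz'));a=cv2.resize(z['p'][150:290,140:280,::-1],(560,560),interpolation=cv2.INTER_CUBIC);cv2.imwrite('pics/s0c.png',a)
```

```text
s0 1391 980 ((0.5938774943351746, 0.041248247027397156), (0.02985491417348385, 0.40684887766838074), 5.580387592315674) [[0.5590000152587891, 0.24199999868869781], [0.5989999771118164, -0.16300000250339508], [0.6290000081062317, -0.1599999964237213], [0.5889999866485596, 0.24500000476837158]] [ 0.09725168 -0.9952598   0.590331    0.06833725]
((0.5110445022583008, -0.3138764798641205), (0.06528340280056, 0.04265546426177025), 61.62157440185547)
((0.5090279579162598, -0.31342068314552307), (0.030986139550805092, 0.01971546746790409), 63.32718276977539)
208.53771504109483 213.28408199559013
d0 1812 1342 ((0.5976996421813965, 0.04399299621582031), (0.029795795679092407, 0.4086221754550934), 5.827453136444092) [[0.5619999766349792, 0.2460000067949295], [0.6039999723434448, -0.16099999845027924], [0.6330000162124634, -0.15800000727176666], [0.5920000076293945, 0.24899999797344208]] [ 0.0998997 -0.9949975  0.5943556  0.0743952]
((0.5162796378135681, -0.30908799171447754), (0.06451574712991714, 0.04202936589717865), 58.81624221801758)
((0.5143019556999207, -0.3115794062614441), (0.03859670087695122, 0.019032325595617294), 64.92083740234375)
208.05496016280352 242.10977710566638
```

View pics/s0c.png

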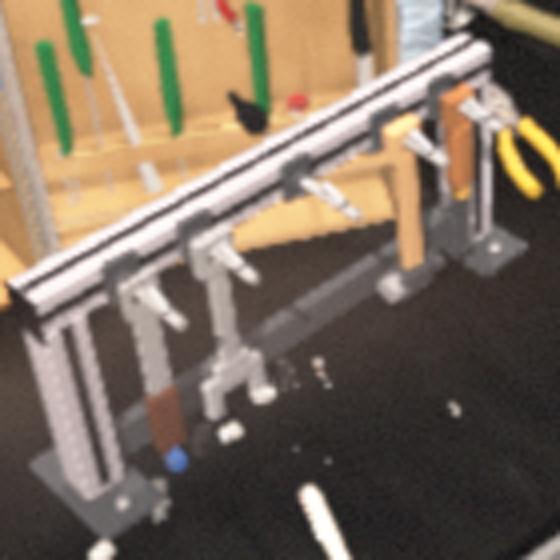

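Run:
```python
from h import *
C=np.array([.596,.0425]);a=np.radians(5.7);X=np.array([np.cos(a),np.sin(a)]);Y=np.array([-X[1],X[0]])
for n in('s0','d0'):
    z=dict(np.load(n+'.npz')); P=pts(z['d'],z); hsv=cv2.cvtColor(z['p'],cv2.COLOR_RGB2HSV)
    x=(P[...,:2]-C)@X; y=(P[...,:2]-C)@Y
    k=(x>-.086)&(x<-.045)&(P[...,2]>.165)&(P[...,2]<.192)&(abs(y)<.2)
    ys=y[k]; print(n,k.sum()); 
    for q in range(-20,20):
        s=(ys>=q*.01)&(ys<q*.01+.01)
        if s.sum(): print(q,s.sum(),ys[s].mean().round(4),x[k][s].min().round(3),P[...,2][k][s].max().round(3))
    g=(hsv[...,0]>50)&(hsv[...,0]<75)&(hsv[...,1]>120)&(P[...,0]<.7)&(P[...,1]<-.2)&(P[...,2]>.02)
    Q=P[g];print('green',len(Q),Q.mean(0),Q.min(0),Q.max(0))
```

```text
s0 246
-15 29 -0.1424 -0.085 0.19
-14 22 -0.1374 -0.082 0.189
-13 1 -0.1283 -0.047 0.167
-10 6 -0.0947 -0.081 0.189
-9 42 -0.0842 -0.085 0.189
-8 4 -0.0755 -0.08 0.188
-1 28 -0.0024 -0.083 0.189
0 16 0.0011 -0.084 0.183
8 47 0.086 -0.084 0.189
13 5 0.1388 -0.072 0.184
14 46 0.143 -0.083 0.189
green 255 [ 0.46225474 -0.41223481  0.07431941] [ 0.4368043  -0.45103485  0.02085471] [ 0.49657384 -0.3835945   0.16528392]
d0 309
-15 22 -0.1421 -0.076 0.19
-14 26 -0.1374 -0.079 0.189
-9 46 -0.0834 -0.08 0.189
-8 9 -0.0791 -0.077 0.186
-1 32 -0.0019 -0.08 0.189
0 32 0.0025 -0.08 0.191
7 1 0.0771 -0.066 0.18
8 60 0.0867 -0.078 0.19
9 6 0.0908 -0.076 0.184
13 3 0.1388 -0.075 0.189
14 72 0.1442 -0.08 0.191
green 355 [ 0.47149155 -0.41041294  0.08189797] [ 0.44172026 -0.44664647  0.0204383 ] [ 0.50247078 -0.38071445  0.16854711]
```

Call:
step_arm:
  increments:
    - [[3,3,1],[0,0,-7]]
    - [[3,3,1],[0,0,-7]]
    - [[3,3,1],[0,0,-7]]
    - [[3,3,1],[0,0,-7]]
    - [[3,3,1],[0,0,-7]]
    - [[3,3,1],[0,0,-7]]
    - [[3,3,0],[0,0,-7]]
    - [[2,2,0],[0,0,-5.5]]
    - [[0,0,0],[0,0,0]]
    - [[0,0,0],[0,0,0]]
  fingers: 1

```text
clock: 1.1
tool_pos: [0.4897, -0.3381, 0.2983]
eef_rot: [0.966, -0.257, -0.001, 0.0]
contact_force: [-1.7, -1.0, 0.5]
opening: 1.001
finger_force: 0.0
```

Run:
```python
from h import *
p,d,z=snap('wrist','w0')
P=pts(d,z); hsv=cv2.cvtColor(p,cv2.COLOR_RGB2HSV)
print(z['t'],(-z['R'].T@z['t']).round(3),z['R'].round(2).tolist())
m=(hsv[...,0]<22)&(hsv[...,1]>70)&(np.hypot(P[...,0]-.512,P[...,1]+.309)<.07)
for lo,hi in((.031,.041),(.06,.16),(.16,.172)):
    k=m&(P[...,2]>lo)&(P[...,2]<hi)
    if k.sum()<5: continue
    Q=P[k];print(lo,k.sum(),cv2.minAreaRect(Q[:,:2].astype(np.float32)),Q.mean(0),np.argwhere(k).mean(0))
```

```text
[-0.04964292  0.50347003  0.62925997] [ 0.559 -0.377  0.445] [[-0.5, -0.87, 0.0], [-0.83, 0.47, 0.31], [-0.27, 0.15, -0.95]]
0.031 326 ((0.5142267346382141, -0.31504490971565247), (0.06708551198244095, 0.038459327071905136), 57.68881607055664) [ 0.52287187 -0.32181154  0.03503953] [135.82208589 231.35889571]
0.06 489 ((0.5174031853675842, -0.31930235028266907), (0.03268376365303993, 0.011849058791995049), 34.74669647216797) [ 0.51857001 -0.31945947  0.11922502] [152.60940695 225.7198364 ]
0.16 534 ((0.5135181546211243, -0.31435298919677734), (0.02976054511964321, 0.014623257331550121), 57.7138557434082) [ 0.51393414 -0.31479505  0.16507434] [168.74531835 219.93632959]
```

View pics/w0.png

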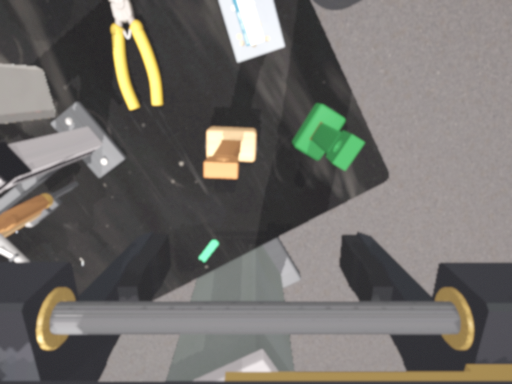

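Wrist view: the wooden mallet's top is at (220,169), the green one is at (345,130) and clearly distinct, and the rack end is at left. The top face measures 30 x 15 mm at z 0.165, which matches the given sizes. I move over it and go down.

Call:
step_arm:
  increments:
    - [[2.4,2.35,0],[0,0,-2.5]]
    - [[0,0,0],[0,0,0]]
    - [[0,0,-3],[0,0,0]]
    - [[0,0,-3],[0,0,0]]
    - [[0,0,-3],[0,0,0]]
    - [[0,0,-3],[0,0,0]]
    - [[0,0,-2],[0,0,0]]
    - [[0,0,-2],[0,0,0]]
    - [[0,0,-2.2],[0,0,0]]
    - [[0,0,0],[0,0,0]]
  fingers: 0.8

```text
clock: 2.15
tool_pos: [0.5106, -0.3157, 0.1142]
eef_rot: [0.96, -0.28, -0.003, -0.0]
contact_force: [-0.4, -0.2, -0.3]
opening: 0.8
finger_force: 0.0
```

Call:
step_arm:
  increments:
    - [[0,0,0],[0,0,0]]
    - [[0,0,0],[0,0,0]]
    - [[0,0,0],[0,0,0]]
    - [[0,0,0],[0,0,0]]
    - [[0,0,0],[0,0,0]]
    - [[0,0,0],[0,0,0]]
    - [[0,0,0],[0,0,0]]
    - [[0,0,0],[0,0,0]]
    - [[0,0,0],[0,0,0]]
    - [[0,0,0],[0,0,0]]
  fingers: 0
  grip_force: 30

```text
clock: 3.15
tool_pos: [0.514, -0.3153, 0.1171]
eef_rot: [0.96, -0.279, 0.0, 0.0]
contact_force: [-2.0, -0.3, 5.8]
opening: 0.333
finger_force: 29.8
```

Call:
step_arm:
  increments:
    - [[0,0,2],[0,0,0]]
    - [[0,0,3],[0,0,0]]
    - [[0,0,3],[0,0,0]]
    - [[0,0,3],[0,0,0]]
    - [[-2,2,0],[0,0,7]]
    - [[-2,3,0],[0,0,7]]
    - [[-2,3,0],[0,0,7]]
    - [[-2,3,0],[0,0,7]]
    - [[0,3,0],[0,0,5]]
    - [[0,3,0],[0,0,5]]

```text
clock: 4.15
tool_pos: [0.4326, -0.1436, 0.2263]
eef_rot: [0.999, 0.05, -0.001, -0.0]
contact_force: [0.4, 0.6, -2.5]
opening: 0.331
finger_force: 30.0
```

Call:
step_arm:
  increments:
    - [[0,3,0],[0,0,0]]
    - [[0,3,0],[0,0,0]]
    - [[0,3,0],[0,0,0]]
    - [[0,3,0],[0,0,0]]
    - [[0,3,0],[0,0,0]]
    - [[0,2,0],[0,0,0]]
    - [[0,0,0],[0,0,0]]
    - [[0,0,0],[0,0,0]]
    - [[0,0,0],[0,0,0]]
    - [[0,0,0],[0,0,0]]

```text
clock: 5.15
tool_pos: [0.4337, 0.0238, 0.2266]
eef_rot: [0.999, 0.047, -0.0, 0.0]
contact_force: [-0.1, -0.3, -1.5]
opening: 0.331
finger_force: 30.1
```

Run:
```python
from h import *
s=r.get_state();print(s['tool_pos'],s['eef_rot'],s['opening'],s['contact_force'],s['moment'])
C=np.array([.596,.0425]);a=np.radians(5.7);X=np.array([np.cos(a),np.sin(a)]);Y=np.array([-X[1],X[0]])
for n,f in(('wrist','w1'),('side','d1'),('scene','s1')):
    p,d,z=snap(n,f);P=pts(d,z);hsv=cv2.cvtColor(p,cv2.COLOR_RGB2HSV)
    T=s['tool_pos']
    m=(hsv[...,0]<22)&(hsv[...,1]>70)&(np.hypot(P[...,0]-T[0],P[...,1]-T[1])<.07)
    for lo,hi in((-.2,-.10),(-.085,-.02),(-.02,.045),(.045,.06)):
        k=m&(P[...,2]>lo+T[2])&(P[...,2]<hi+T[2])
        if k.sum()<5: continue
        Q=P[k];print(n,lo,k.sum(),cv2.minAreaRect(Q[:,:2].astype(np.float32)),Q.mean(0),Q[:,2].min(),Q[:,2].max())
```

```text
[0.43371186 0.02378338 0.22662479] [ 9.98874378e-01  4.74322614e-02 -2.38827556e-04  3.17236903e-04] 0.3310377121746077 [-0.06294331 -0.33892619 -1.51566844] [ 0.02215152  0.01213817 -0.03010733]
wrist -0.2 263 ((0.4537084698677063, 0.02481798455119133), (0.006058602128177881, 0.06437533348798752), 1.0515844821929932) [0.45407556 0.02697693 0.12087747] 0.11451523049126677 0.12661238888652251
wrist -0.085 2570 ((0.43513986468315125, 0.024497590959072113), (0.03886273130774498, 0.06514399498701096), 5.456142902374268) [0.44356755 0.02078754 0.16194356] 0.1416757901143817 0.20655063003819638
wrist -0.02 4416 ((0.4366844594478607, 0.024979081004858017), (0.013345745392143726, 0.032135408371686935), 4.644632816314697) [0.44014234 0.02518278 0.24669149] 0.2066596561249717 0.2716239509112077
wrist 0.045 693 ((0.44094979763031006, 0.02563624083995819), (0.008589320816099644, 0.053668804466724396), 4.549335479736328) [0.44013523 0.02541403 0.27395622] 0.2716397172085253 0.2819193643030397
side -0.2 32 ((0.4316912293434143, 0.0555499866604805), (0.03772736340761185, 0.008523022755980492), 9.58
[... 576 characters left out ...]
243419647), 63.93694305419922) [0.41668756 0.03163576 0.11935054] 0.1103162853428841 0.12652649083691594
scene -0.085 331 ((0.432544082403183, 0.0260799378156662), (0.04070667922496796, 0.06577801704406738), 6.595872402191162) [0.42701248 0.03000886 0.16309861] 0.14169132972027199 0.20615087573158203
scene -0.02 215 ((0.4291771352291107, 0.030111409723758698), (0.051527295261621475, 0.021862706169486046), 86.40889739990234) [0.42598497 0.026868   0.24032301] 0.20666304659174614 0.27153727627505586
scene 0.045 8 ((0.42944225668907166, 0.011259248480200768), (0.004787623416632414, 0.017689915373921394), 50.03670883178711) [0.4293475  0.01248178 0.27340822] 0.2721192283514625 0.2747167723755509
```

View pics/w1.png

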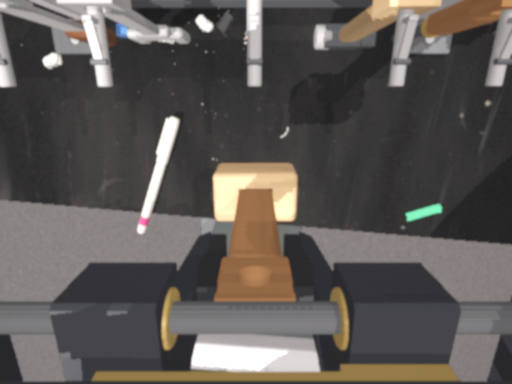

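Wrist view: the mallet is held straight, with its hole at (256,275). The empty hook's tip is at (255,85), straight ahead between the spanner hook (103,85) and the hammer hook (398,85). Next I measure both in the same picture.

Run:
```python
from h import *
a=np.radians(5.7);X=np.array([np.cos(a),np.sin(a)]);Y=np.array([-X[1],X[0]]);C=np.array([.596,.0425])
z=dict(np.load('w1.npz'));p=z['p'];P=pts(z['d'],z);hsv=cv2.cvtColor(p,cv2.COLOR_RGB2HSV)
x=(P[...,:2]-C)@X;y=(P[...,:2]-C)@Y;Z=P[...,2]
k=(x>-.09)&(x<-.05)&(Z>.17)&(Z<.192)
for lo,hi in((-.12,-.06),(-.03,.03),(.06,.12)):
    s=k&(y>lo)&(y<hi); 
    print(s.sum(),'y mid',(y[s].min()+y[s].max())/2,y[s].mean(),'xmin',x[s].min(),'z',np.percentile(Z[s],[5,50,95]))
    L=cv2.fitLine(P[s][:,:2].astype(np.float32),cv2.DIST_L2,0,.01,.01).ravel();print('dir',np.degrees(np.arctan(L[1]/L[0])))
# row-wise centre of middle rod
for lo in np.arange(-.085,-.05,.005):
    s=(x>lo)&(x<lo+.005)&(Z>.174)&(Z<.192)&(abs(y)<.03)
    if s.any(): print(lo.round(3),y[s].min().round(4),y[s].max().round(4),np.median(Z[s]).round(4))
m=(hsv[...,0]<22)&(hsv[...,1]>70)
for lo,hi in((.14,.15),(.15,.2),(.2,.24),(.247,.272),(.272,.28)):
    s=m&(Z>lo)&(Z<hi)&(abs(y)<.06)&(x<-.1); print(lo,s.sum(),'y',np.percentile(y[s],[1,99]).round(4),'x',np.percentile(x[s],[1,99]).round(4))
```

```text
1094 y mid -0.08436869625579996 -0.08330695115034296 xmin -0.0821584502737338 z [0.17839646 0.18239075 0.188245  ]
dir 6.467244
889 y mid -0.0017209318252882127 -0.0016393955757412022 xmin -0.0817691816950214 z [0.17934806 0.18258726 0.18831071]
dir 5.5192404
1077 y mid 0.0850997750399545 0.08407457729250975 xmin -0.08136033943255797 z [0.17841327 0.18232661 0.18802411]
dir 4.5902247
-0.085 -0.0052 0.0017 0.1817
-0.08 -0.0052 0.0024 0.1816
-0.075 -0.0057 0.0023 0.1819
-0.07 -0.0057 0.0022 0.1832
-0.065 -0.0052 0.0021 0.1839
-0.06 -0.0052 0.0021 0.1857
-0.055 -0.0058 0.002 0.1875
-0.05 -0.0058 0.002 0.1885
0.14 1471 y [-0.0343  0.0305] x [-0.1809 -0.1426]
0.15 978 y [-0.0143  0.0108] x [-0.1586 -0.1545]
0.2 1545 y [-0.0142  0.0107] x [-0.1585 -0.1547]
0.247 2599 y [-0.0172  0.0133] x [-0.1656 -0.1557]
0.272 633 y [-0.0166  0.0138] x [-0.1582 -0.1527]
```

Call:
step_arm:
  increments:
    - [[0,0,-2],[0,0,0]]
    - [[0,0,-2],[0,0,0]]
    - [[0,0,-2],[0,0,0]]
    - [[0,0,-2.2],[0,0,0]]
    - [[1,0.1,0],[0,0,0]]
    - [[1,0.1,0],[0,0,0]]
    - [[1,0.1,0],[0,0,0]]
    - [[1,0.1,0],[0,0,0]]
    - [[0,0,0],[0,0,0]]
    - [[0,0,0],[0,0,0]]

```text
clock: 6.3
tool_pos: [0.4741, 0.0291, 0.1451]
eef_rot: [0.999, 0.049, 0.0, 0.0]
contact_force: [0.7, -0.3, -2.2]
opening: 0.331
finger_force: 30.1
```

```bash
cat > m.py <<'E'
import sys
from h import *
s=r.get_state();print(s['tool_pos'].round(4),s['contact_force'].round(2),s['moment'].round(3))
a=np.radians(5.7);X=np.array([np.cos(a),np.sin(a)]);Y=np.array([-X[1],X[0]]);C=np.array([.596,.0425])
p,d,z=snap('wrist',sys.argv[1]);P=pts(d,z);hsv=cv2.cvtColor(p,cv2.COLOR_RGB2HSV)
x=(P[...,:2]-C)@X;y=(P[...,:2]-C)@Y;Z=P[...,2]
T=s['tool_pos'];tx=(T[:2]-C)@X;ty=(T[:2]-C)@Y;print('tcp rack',tx,ty)
for lo in np.arange(-.085,-.03,.01):
    k=(x>lo)&(x<lo+.01)&(Z>.174)&(Z<.192)&(abs(y)<.012)&(hsv[...,1]<60)
    if k.sum()>5: print('rod',lo.round(3),y[k].min().round(4),y[k].max().round(4),np.median(Z[k]).round(4))
m=(hsv[...,0]<22)&(hsv[...,1]>70)&(abs(x-tx)<.05)&(abs(y-ty)<.05)
for lo,hi in((-.12,-.083),(-.08,-.03),(.02,.045),(.045,.055)):
    k=m&(Z>lo+T[2])&(Z<hi+T[2])
    if k.sum()>5: print(lo,k.sum(),'y',np.percentile(y[k],[1,99]).round(4),'x',np.percentile(x[k],[1,99]).round(4),'z',np.percentile(Z[k],[2,50,98]).round(4))
E
python3 m.py w2
```

```text
[0.4741 0.0291 0.1451] [ 0.66 -0.25 -2.19] [0.009 0.034 0.019]
tcp rack -0.12263925678961844 -0.0012738484408918909
rod -0.085 -0.0057 0.0019 0.1816
rod -0.075 -0.0058 0.0024 0.1826
rod -0.065 -0.0058 0.0021 0.1846
rod -0.055 -0.0058 0.002 0.1876
rod -0.045 -0.0059 0.0019 0.1816
rod -0.035 -0.0093 0.0053 0.182
-0.12 658 y [-0.0342  0.0329] x [-0.1366 -0.1017] z [0.0342 0.054  0.0619]
-0.08 767 y [-0.0278  0.0121] x [-0.1183 -0.1063] z [0.0652 0.0985 0.1144]
0.02 2572 y [-0.0159  0.0146] x [-0.1249 -0.1151] z [0.1657 0.1751 0.1898]
0.045 683 y [-0.0157  0.0251] x [-0.1176 -0.1118] z [0.1903 0.1926 0.1947]
```

View pics/w2.png

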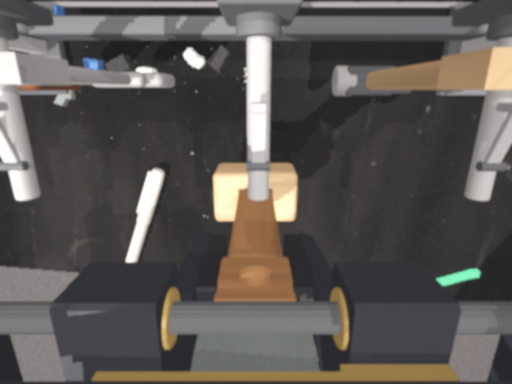

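Wrist view: the rod's tip is at (258,197), above the handle's axis, and the hole is at (256,275). The sideways error is about 1 mm and the height is right. I go on gently.

Call:
step_arm:
  increments:
    - [[0,-0.1,0],[0,0,0]]
    - [[0.5,0.05,0],[0,0,0]]
    - [[0.5,0.05,0],[0,0,0]]
    - [[0.5,0.05,0],[0,0,0]]
    - [[0.5,0.05,0],[0,0,0]]
    - [[0.5,0.05,0],[0,0,0]]
    - [[0.3,0.03,0],[0,0,0]]
    - [[0,0,0],[0,0,0]]
    - [[0,0,0],[0,0,0]]
    - [[0,0,0],[0,0,0]]

```text
clock: 7.35
tool_pos: [0.5015, 0.0308, 0.1447]
eef_rot: [0.999, 0.049, -0.0, 0.0]
contact_force: [0.2, 0.1, -1.8]
opening: 0.332
finger_force: 30.1
```

Call:
step_arm:
  increments:
    - [[0.1,0.01,0],[0,0,0]]
    - [[0.1,0.01,0],[0,0,0]]
    - [[0.1,0.01,0],[0,0,0]]
    - [[0.1,0.01,0],[0,0,0]]
    - [[0.1,0.01,0],[0,0,0]]
    - [[0.1,0.01,0],[0,0,0]]
    - [[0.1,0.01,0],[0,0,0]]
    - [[0.1,0.01,0],[0,0,0]]
    - [[0,0,0],[0,0,0]]
    - [[0,0,0],[0,0,0]]

```text
clock: 8.35
tool_pos: [0.5098, 0.0317, 0.1447]
eef_rot: [0.999, 0.049, -0.0, 0.0]
contact_force: [-1.1, 0.7, -1.5]
opening: 0.328
finger_force: 30.1
```

```bash
python3 m.py w3
```

```text
[0.5098 0.0317 0.1447] [-1.1  0.7 -1.5] [0.051 0.044 0.063]
tcp rack -0.08680385332704621 -0.002224488656671833
rod -0.085 -0.0057 0.0021 0.1817
rod -0.075 -0.0059 0.0022 0.1826
rod -0.065 -0.0056 0.0019 0.1848
rod -0.055 -0.0058 0.0018 0.1872
rod -0.045 -0.0059 0.0019 0.1816
rod -0.035 -0.0092 0.0054 0.1821
-0.12 683 y [-0.0351  0.0318] x [-0.0992 -0.0658] z [0.0338 0.054  0.0616]
-0.08 578 y [-0.0291  0.026 ] x [-0.1014 -0.0697] z [0.0647 0.082  0.1136]
0.02 2090 y [-0.0171  0.0139] x [-0.0883 -0.0513] z [0.1656 0.1784 0.1894]
0.045 696 y [-0.0171  0.024 ] x [-0.0819 -0.0759] z [0.1898 0.1922 0.1945]
```

Call:
step_arm:
  increments:
    - [[0.1,0.01,0],[0,0,0]]
    - [[0.1,0.01,0],[0,0,0]]
    - [[0.1,0.01,0],[0,0,0]]
    - [[0.1,0.01,0],[0,0,0]]
    - [[0.1,0.01,0],[0,0,0]]
    - [[0.1,0.01,0],[0,0,0]]
    - [[0.1,0.01,0],[0,0,0]]
    - [[0.1,0.01,0],[0,0,0]]
    - [[0,0,0],[0,0,0]]
    - [[0,0,0],[0,0,0]]

```text
clock: 9.4
tool_pos: [0.5179, 0.0325, 0.1447]
eef_rot: [0.999, 0.049, -0.0, 0.0]
contact_force: [-0.2, 1.2, -2.5]
opening: 0.328
finger_force: 30.1
```

Call:
step_arm:
  increments:
    - [[0.1,0.01,0],[0,0,0]]
    - [[0.1,0.01,0],[0,0,0]]
    - [[0.1,0.01,0],[0,0,0]]
    - [[0.1,0.01,0],[0,0,0]]
    - [[0.1,0.01,0],[0,0,0]]
    - [[0.1,0.01,0],[0,0,0]]
    - [[0,0,0],[0,0,0]]
    - [[0,0,0],[0,0,0]]
    - [[0,0,0],[0,0,0]]
    - [[0,0,0],[0,0,0]]

```text
clock: 10.4
tool_pos: [0.5238, 0.033, 0.1447]
eef_rot: [0.999, 0.049, -0.0, 0.0]
contact_force: [-0.0, -0.7, -2.7]
opening: 0.336
finger_force: 30.1
```

```bash
python3 m.py w4
```

```text
[0.5238 0.033  0.1447] [-0.03 -0.67 -2.72] [ 0.03   0.    -0.014]
tcp rack -0.07277053312370961 -0.002233827671337239
rod -0.075 -0.0058 0.0021 0.1828
rod -0.065 -0.0057 0.002 0.1847
rod -0.055 -0.0056 0.0019 0.1866
rod -0.045 -0.0059 0.0018 0.1817
rod -0.035 -0.0091 0.0044 0.1821
-0.12 168 y [-0.0354  0.0323] x [-0.0897 -0.0527] z [0.0476 0.0593 0.0617]
-0.08 535 y [-0.0287  0.0263] x [-0.0866 -0.0575] z [0.0648 0.0872 0.1138]
0.02 2061 y [-0.0171  0.0139] x [-0.0716 -0.0306] z [0.1656 0.1788 0.1895]
0.045 694 y [-0.0166  0.0242] x [-0.0678 -0.0619] z [0.1899 0.1922 0.1942]
```

View pics/w4.png

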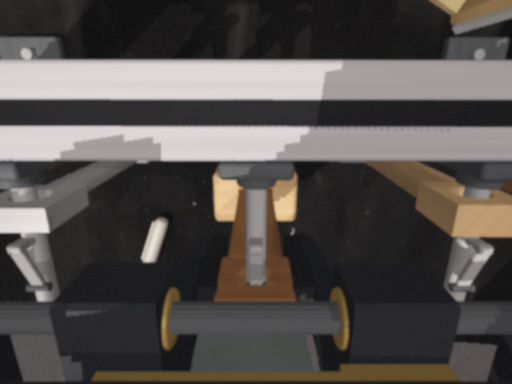

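Wrist view: the rod, from (257,185) to (257,283), enters the hole. The neighbours hang clear, the spanner at (60,200) and the hammer at (470,210). There is no side force, so I push on along the hook.

Call:
step_arm:
  increments:
    - [[0.15,0.015,0],[0,0,0]]
    - [[0.15,0.015,0],[0,0,0]]
    - [[0.15,0.015,0],[0,0,0]]
    - [[0.15,0.015,0],[0,0,0]]
    - [[0.15,0.015,0],[0,0,0]]
    - [[0.15,0.015,0],[0,0,0]]
    - [[0.15,0.015,0],[0,0,0]]
    - [[0.15,0.015,0],[0,0,0]]
    - [[0,0,0],[0,0,0]]
    - [[0,0,0],[0,0,0]]

```text
clock: 11.45
tool_pos: [0.5362, 0.0342, 0.1449]
eef_rot: [0.999, 0.049, 0.0, 0.0]
contact_force: [-2.3, -1.9, 1.8]
opening: 0.329
finger_force: 30.0
```

Call:
step_arm:
  increments:
    - [[0.1,0.01,0],[0,0,0]]
    - [[0.1,0.01,0],[0,0,0]]
    - [[0.1,0.01,0],[0,0,0]]
    - [[0.1,0.01,0],[0,0,0]]
    - [[0.1,0.01,0],[0,0,0]]
    - [[0.1,0.01,0],[0,0,0]]
    - [[0.1,0.01,0],[0,0,0]]
    - [[0.1,0.01,0],[0,0,0]]
    - [[0,0,0],[0,0,0]]
    - [[0,0,0],[0,0,0]]

```text
clock: 12.45
tool_pos: [0.5418, 0.0348, 0.1442]
eef_rot: [0.999, 0.049, -0.002, 0.0]
contact_force: [-7.1, -1.4, 1.1]
opening: 0.333
finger_force: 30.0
```

Call:
step_arm:
  increments:
    - [[0.1,0.01,0],[0,0,0]]
    - [[0.1,0.01,0],[0,0,0]]
    - [[0.1,0.01,0],[0,0,0]]
    - [[0.1,0.01,0],[0,0,0]]
    - [[0.1,0.01,0],[0,0,0]]
    - [[0.1,0.01,0],[0,0,0]]
    - [[0,0,0],[0,0,0]]
    - [[0,0,0],[0,0,0]]
    - [[0,0,0],[0,0,0]]
    - [[0,0,0],[0,0,0]]

```text
clock: 13.45
tool_pos: [0.5504, 0.0357, 0.1449]
eef_rot: [0.999, 0.049, 0.001, -0.0]
contact_force: [-0.6, -2.0, 2.6]
opening: 0.336
finger_force: 30.0
```

```bash
python3 m.py w5
```

```text
[0.5504 0.0357 0.1449] [-0.61 -2.03  2.55] [-0.196  0.174  0.051]
tcp rack -0.046044232478632464 -0.0022416216760022764
rod -0.085 -0.0056 0.0021 0.1816
rod -0.075 -0.0059 0.0023 0.1827
rod -0.045 -0.0057 0.0017 0.1817
rod -0.035 -0.0062 0.0022 0.1819
0.02 2013 y [-0.017   0.0139] x [-0.0451 -0.0385] z [0.1655 0.1786 0.1895]
0.045 690 y [-0.017   0.0242] x [-0.0412 -0.0354] z [0.19   0.1924 0.1943]
```

Call:
step_arm:
  increments:
    - [[0.1,0.01,0],[0,0,0]]
    - [[0.1,0.01,0],[0,0,0]]
    - [[0.1,0.01,0],[0,0,0]]
    - [[0.1,0.01,0],[0,0,0]]
    - [[0.1,0.01,0],[0,0,0]]
    - [[0.1,0.01,0],[0,0,0]]
    - [[0.1,0.01,0],[0,0,0]]
    - [[0.1,0.01,0],[0,0,0]]
    - [[0,0,0],[0,0,0]]
    - [[0,0,0],[0,0,0]]

```text
clock: 14.5
tool_pos: [0.5583, 0.0369, 0.1446]
eef_rot: [0.999, 0.049, 0.0, -0.0]
contact_force: [-0.4, -0.6, -1.2]
opening: 0.331
finger_force: 30.1
```

```bash
python3 m.py w6
python3 - <<'E'
from h import *
z=dict(np.load('w6.npz'));P=pts(z['d'],z)
print(proj([.53,.035,.185],z))
p,d,c=snap('scene','s2');u,v=map(int,proj([.54,.036,.18],c));print(u,v)
a=p[v-45:v+45,u-60:u+60,::-1];b=z['p'][150:384,100:412,::-1]
cv2.imwrite('pics/c6.png',np.vstack([cv2.resize(a,(400,300),interpolation=cv2.INTER_CUBIC),cv2.resize(b,(400,300),interpolation=cv2.INTER_CUBIC)]))
E
```

```text
[0.5583 0.0369 0.1446] [-0.39 -0.56 -1.25] [0.056 0.036 0.007]
tcp rack -0.03809959417844115 -0.001868759865613184
rod -0.085 -0.0052 0.002 0.1813
rod -0.075 -0.006 0.0023 0.1827
rod -0.065 -0.0056 0.0019 0.1849
rod -0.055 -0.0041 0.0004 0.1879
rod -0.035 -0.0058 0.002 0.1818
0.02 1215 y [-0.0159  0.0147] x [-0.0381 -0.0298] z [0.1703 0.1844 0.1894]
0.045 701 y [-0.0163  0.0246] x [-0.0332 -0.0187] z [0.1897 0.192  0.1951]
(np.float64(254.32689248891194), np.float64(355.7956693235376))
222 199
```

View pics/c6.png

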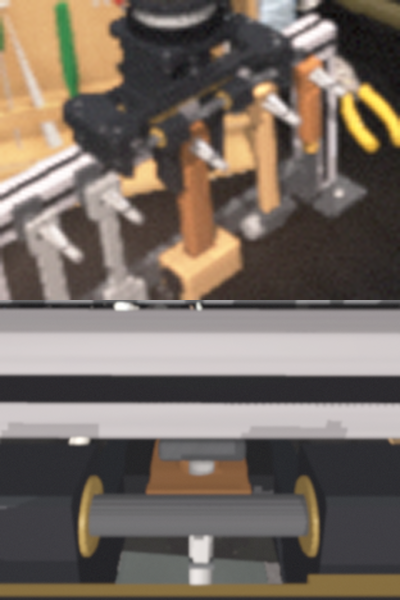

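The crops show the mallet's handle behind the catch, with the rod tip sticking out in front at (210,155) in the upper part. The catch profile is back at 188 mm, so it is up. I lower the mallet 3 mm onto the rod and open part-way.

Call:
step_arm:
  increments:
    - [[0.05,0.005,-0.1],[0,0,0]]
    - [[0,0,-0.1],[0,0,0]]
    - [[0,0,-0.07],[0,0,0]]
    - [[0,0,0],[0,0,0]]
    - [[0,0,0],[0,0,0]]
    - [[0,0,0],[0,0,0]]
    - [[0,0,0],[0,0,0]]
    - [[0,0,0],[0,0,0]]
    - [[0,0,0],[0,0,0]]
    - [[0,0,0],[0,0,0]]

```text
clock: 15.6
tool_pos: [0.5584, 0.0365, 0.142]
eef_rot: [0.999, 0.049, 0.0, 0.0]
contact_force: [-0.6, -0.2, -2.7]
opening: 0.331
finger_force: 30.1
```

Call:
step_arm:
  increments:
    - [[0,0,0],[0,0,0]]
    - [[0,0,0],[0,0,0]]
    - [[0,0,0],[0,0,0]]
    - [[0,0,0],[0,0,0]]
    - [[0,0,0],[0,0,0]]
    - [[0,0,0],[0,0,0]]
    - [[0,0,0],[0,0,0]]
    - [[0,0,0],[0,0,0]]
    - [[0,0,0],[0,0,0]]
    - [[0,0,0],[0,0,0]]
  fingers: 0.5

```text
clock: 16.6
tool_pos: [0.5584, 0.0365, 0.1421]
eef_rot: [0.999, 0.049, 0.0, 0.0]
contact_force: [0.7, 0.1, 0.1]
opening: 0.498
finger_force: 0.0
```

```bash
python3 m.py w7
```

```text
[0.5584 0.0365 0.1421] [0.67 0.1  0.08] [ 0.056 -0.003 -0.005]
tcp rack -0.03798773121807542 -0.00219216263789963
rod -0.085 -0.0055 0.0021 0.1806
rod -0.075 -0.0058 0.0023 0.1828
rod -0.065 -0.0054 0.0019 0.1846
rod -0.055 -0.0043 0.0004 0.1886
rod -0.035 -0.0056 0.002 0.1818
0.02 911 y [-0.0161  0.0135] x [-0.0377 -0.0306] z [0.1705 0.1834 0.1869]
0.045 669 y [-0.0162  0.0134] x [-0.0329 -0.027 ] z [0.1872 0.1895 0.1911]
```

Call:
step_arm:
  increments:
    - [[0,0,0.5],[0,0,0]]
    - [[0,0,1],[0,0,0]]
    - [[0,0,1],[0,0,0]]
    - [[0,0,1.5],[0,0,0]]
    - [[0,0,2],[0,0,0]]
    - [[0,0,2],[0,0,0]]
    - [[0,0,2],[0,0,0]]
    - [[-2,0,2],[0,0,0]]
    - [[-3,0,1],[0,0,0]]
    - [[-3,0,0],[0,0,0]]

```text
clock: 17.65
tool_pos: [0.4788, 0.0367, 0.2744]
eef_rot: [0.999, 0.048, 0.002, -0.0]
contact_force: [-0.4, 0.8, 0.7]
opening: 0.502
finger_force: 0.0
```

Call:
step_arm:
  increments:
    - [[-2,0,0],[0,0,0]]
    - [[0,0,0],[0,0,0]]
    - [[0,0,0],[0,0,0]]
    - [[0,0,0],[0,0,0]]
    - [[0,0,0],[0,0,0]]
    - [[0,0,0],[0,0,0]]
    - [[0,0,0],[0,0,0]]
    - [[0,0,0],[0,0,0]]
    - [[0,0,0],[0,0,0]]
    - [[0,0,0],[0,0,0]]

```text
clock: 18.65
tool_pos: [0.4584, 0.0365, 0.272]
eef_rot: [0.999, 0.049, -0.0, 0.0]
contact_force: [0.4, 0.6, 0.6]
opening: 0.498
finger_force: 0.0
```

Run:
```python
from h import *
p,d,z=snap('wrist','w8');P=pts(d,z);hsv=cv2.cvtColor(p,cv2.COLOR_RGB2HSV)
a=np.radians(5.7);X=np.array([np.cos(a),np.sin(a)]);Y=np.array([-X[1],X[0]]);C=np.array([.596,.0425])
x=(P[...,:2]-C)@X;y=(P[...,:2]-C)@Y;Z=P[...,2]
m=(hsv[...,0]<22)&(hsv[...,1]>70)&(abs(y)<.05)&(x<0)&(x>-.09)
for lo,hi in((.02,.06),(.07,.15),(.186,.2)):
    k=m&(Z>lo)&(Z<hi)
    if k.any():print(k.sum(),np.percentile(y[k],[1,99]),np.percentile(x[k],[1,99]),np.median(Z[k]))
k=(abs(y+.0019)<.0015)&(Z>.17)&(Z<.2)&(hsv[...,1]<60)
for lo in np.arange(-.085,-.04,.005):
    s=k&(x>lo)&(x<lo+.005)
    if s.any():print(lo.round(3),np.median(Z[s]))
q,_,_=snap('scene','s3')
```

```text
339 [-0.03516656  0.03225523] [-0.05733322 -0.01820704] 0.05912487124415955
40 [-0.01251866  0.01087806] [-0.04630386 -0.04394614] 0.11668328900854229
1020 [-0.01604454  0.01339565] [-0.04531799 -0.0315263 ] 0.19014106808334008
-0.085 0.18233400029741864
-0.08 0.18237788124366971
-0.075 0.18209192730364213
-0.07 0.18340752040797403
-0.065 0.18465481192382882
-0.06 0.1865441912288468
-0.055 0.18822102881255567
-0.05 0.1892160117500659
```

View pics/w8.png

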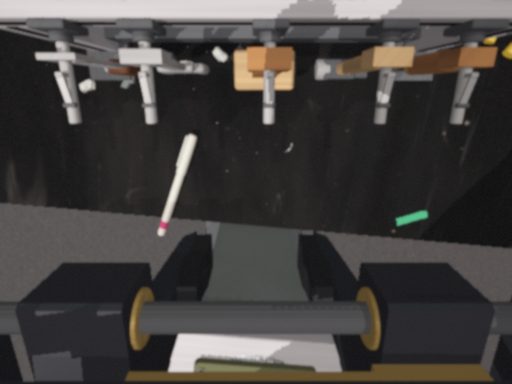

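The mallet hangs at (268,60) with its hole 44 mm beyond the tip. It is upright, the catch is up, and the spanner (145,60) and hammer (385,60) are undisturbed.

```bash
python3 -c "
from plant import r
print(r.finish_job())"
```

```text
the job is handed in; nothing more can be done
None
```

I handed the job in with the mallet hanging upright on the middle hook, its hole about 44 mm beyond the nominal tip; the catch measures as up and the hammer and spanner look undisturbed, but no verdict came back.

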